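Wipe a moisture probe and hold it square on the pencilled spot of a stool frame

ROBOT

A 6-joint arm with a two-finger parallel gripper is mounted at the origin on the work surface. World frame = base frame: x ahead of the robot, y to its left, z up, the work surface at z = 0. Lengths are in m, angles in rad, forces in N, time in s.
With the tool pointing down it reaches from about 0.425 to 0.95 m from the base axis. Payload 3.5 kg.
Tool frame: the origin (TCP) lies on the centre line of the jaws, within the pads' length; the fingertips stand 14 mm ahead of it and the grasp point (between the pads) lies 5 mm behind it (ctrl.tips_ahead is the distance from the TCP to the fingertips, in m); z points along the fingers, x is the direction in which the jaws open and shut, and the axes are right-handed (so a half turn about z gives the same grasp; the last joint's range is limited). The gripper opens to 85 mm and grips with 20 to 120 N. Pads are 22 mm wide; open, the fingers measure 114 mm over their backs; the gripper's body (76 mm by 85 mm) begins 54 mm behind the grasp point. The pads swing forward as they close: fully open they stand 13 mm farther back than shut.
Start: joints at [1.005, 0.286, 1.577, -0, 1.279, -0.15], TCP at [0.273, 0.617, 0.245] pointing down, gripper open.
Joint ranges: [-2.77, 2.77], [-0.9, 2.22], [0.21, 2.48], [-1.53, 4.67], [0.24, 2.81], [-2.84, 2.84]. Speed limits (rad/s): [2.79, 2.79, 3.14, 3.14, 3.14, 3.14].

INTERFACE

Orientations are given as a unit quaternion [x, y, z, w].
In Python, from plant import ctrl, cams, workorder, spotter gives the robot as it stands. The module is installed in compiled form; this text tells all that it offers.
- The arm moves only by the tool send_rows, never from a script. Its argument "motion" is one flat list of numbers, 5 for each row, row after row: the shift along the tool's x, y, z in cm, then the turn about the tool's z in rad, then the finger opening in cm, from 0 to 8.54. In form: [tx, ty, tz, spin, gripper, tx, ty, tz, spin, gripper, ...]. A call has 1 to 12 rows; each row shifts and turns the pose as measured when the row begins, along the tool's axes as they then stand; what a row does not reach is not made up. A row lasts 1/10 s, in which the tool goes at most 50 mm and 8.59 degrees, less where a joint would pass 70% of its speed; a pose out of reach is approached as far as the arm can. A call is refused whole if a number of a shift passes 5 or a number of a turn 0.15, either way. A call with a gripper value outside its range is refused whole. The fingers move at their own pace and stop on an object; "grip_force" is the grip in N (left out, the last holds). Time passes only in rows, so rows that do not move let the fingers close. It gives the time, the measured TCP pose, the force and the opening at its end, in the units of the state.
- ctrl.get_state(): the state, without advancing time (a new reading comes with each control period).
- cams.read_camera(name): name is "scene" or "side" or "wrist"; returns (picture, depth): 384x512x3 uint8, red, green, blue; 384x512 float32, m along the optical axis (not along the pixel's ray), 0 where there is no reading.
- cams.camera_params(name): a dict with "fx", "fy", "cx", "cy" (pixels), "xyz" and "attitude" of the camera in the world; the wrist camera has in their place "mount" (4x4, takes a point from camera to tool coordinates, whose origin is the TCP and whose axes are the tool frame's). Camera axes: x right, y down, z forward; pixel columns grow to the right and rows downward; lengths in m; the calibration is good to about 2 mm. A picture is of the moment at which its call begins: read the wrist's pose just before it. camera_params takes no time and is no camera call.
- workorder.sign_off(): hands the job in, once; it reports no verdict.
Trained networks look in the newest picture that a camera, given by its name, has taken for a name from the list of things; names that differ only in an ending like _2 or _b are one class to them, and where a whole thing is asked for, a point or a joint stands for the part that bears it (a point fixed in the world has none). Each returns a list of dicts, best first, with "conf" (0 to 1); they miss things now and then, are a little off and sometimes report something else, mostly with a low value. They report only what shows in the picture. A call takes as long as a camera call.
- spotter.trace(target, camera): "mask" (384x512 bool, what is visible of it) and "bbox" ([left, top, width, height] in pixels, round what is visible of it).
The state is a dict: "time": time; "qpos": joint angles; "dq": joint speeds; "joint_efforts": joint torques, N m; "eef_pos": TCP position; "tcp_rot": TCP orientation; "contact_force": force on the tool from outside, world axes, zero at the start; "wrist_torque": the same for the moment, N m; "opening": opening from 0.0 (shut) to 1.0 (fully open).
Only numpy, scipy, OpenCV 4.12 (cv2) and the standard library are available. Lean on these libraries where they do the work, as an engineer would, in place of code of your own. Each camera call takes 0.05 s, during which the arm holds its last target.

TASK

Before this stool frame is glued its moisture must be read: lift the pen-shaped probe out of its wooden block and wipe its nose in the bristle-lined pot with two strokes, each nearly down to the pot's floor and back up to the rim. Then put the sprung tip inside the pencilled ring on the sloping frame, the probe square to the wood, and press gently so that the tip goes about half-way in without bottoming. Finish while still gripping it there, holding it still for the reading, and leave the other things on the bench alone.

Things in the scene. Friction and masses are not known exactly. Their poses are not given: they have to be found in the camera images.
- probe_grip (a point): Centre of the black handle of the loose pen-shaped probe standing in its wooden block. z runs along the probe from tip to handle, up at the start. Flat-sided handle: 30 mm along its x, 22 mm along its y (grip across these), 66 mm long, half above this point. Below it a 34 mm round collar, 6 mm thick, rests on the block; its underside is 42 mm below this point. Mass 0.1 to 0.2 kg
- probe_tip (a point): Very end of the sprung brass tip (7 mm round pin, rounded end), on the probe's axis, 139 mm below probe_grip when not pressed; same axes. The pin stands 22 mm out of the steel nose (14 mm round, 75 mm long, below the collar) and can slide 12 mm into it
- plunger (a joint): How far the sprung tip is pushed into the nose: 0 free, 0.012 m bottomed. About 1.2 N starts it, 3.6 N at 6 mm, 6 N at 12 mm
- holder: Wooden block, 66 x 66 x 110 mm, fixed to the bench, with an 18 mm hole 106 mm deep in its top; origin under its centre
- pot: Steel pot, fixed to the bench, 72 mm across, 4 mm wall, open top; origin on the bench under its centre; the inner floor is 10 mm and the rim 100 mm above the origin. Soft bristles line the wall and offer no resistance; the middle is open
- pot_rim (a point): Centre of the pot's mouth, level with the rim, 100 mm above the bench
- frame: H-shaped stool side of pale wood, fixed, propped so that its upper face slopes at 0.35 rad (20 degrees), rising along its +x (away from the robot). Two legs 36 mm wide, two 36 mm cross rails flush with them. Origin on the bench under the middle of the farther, upper rail, whose face there is 88.5 mm up; spans x -165 to 100 mm, y -111 to 111 mm; highest point 125 mm
- spot (a point): The marked spot: centre of a pencilled ring (25 mm outside, 22 mm inside) with a cross, somewhere along the upper cross rail's sloping upper face. Its z axis is the outward normal of the wood, 20 degrees off vertical; the face is rigid
- chisel: Bystander, loose: bevel chisel with a turned wooden handle, 230 x 25 x 25 mm, lying between the two stands; origin under the joint of handle and blade, blade along its +x (120 mm), handle along -x (110 mm)
- wedge: Bystander, loose: small dark wood block, 45 x 30 x 16 mm, lying on the bench in the opening between the two rails of the stool frame; origin under its centre
- offcut: Bystander, loose: short pale wood offcut, 50 x 36 x 36 mm, lying on the bench to the right of the stool frame; origin under its centre
- stone: Bystander, loose: flat grey whetstone, 60 x 190 x 28 mm, lying behind the stands; origin under its centre
- jar: Bystander, loose: closed brown glass jar, 64 mm across, 85 mm tall, at the back; origin under its centre
- pencil: Bystander, loose: flat carpenter's pencil, 160 x 14 x 8 mm, lying on the side near the robot; origin under its centre

How it is judged:
On the way, in this order (a step that is already met when the one before it is completed fails the run):
1. first stroke: the probe's tip is deep in the pot (35 mm or less above its floor) (horizontal distance between probe_tip and pot_rim below 0.032 m and z of probe_tip in the frame of pot below 0.045 m), for 0.05 s.
2. the tip is drawn back up to the rim (at least 75 mm above the bench, 25 mm or less below the rim) (z of probe_tip in the frame of pot above 0.075 m), for 0.05 s.
3. second stroke: deep in the pot again (all of step 1), for 0.05 s.
4. drawn back up to the rim again (z of probe_tip in the frame of pot above 0.075 m), for 0.05 s.
At the end, for the whole second after the job is handed in: The probe is held still in the fingers (under 20 mm/s, neither arm nor fingers on the frame), its tip within 11 mm of the ring's centre (inside the ring), its axis within 0.16 rad (9 degrees) of square to the wood, the sprung tip pushed in 2 to 10.5 mm, pressing on the frame with 1 to 9 N (distance between probe_tip and spot below 0.011 m and angle between the z axis of probe_tip and the z axis of spot, either way round below 0.16 rad and value of joint plunger between 0.002 and 0.0105 m and contact force between probe and frame between 1 and 9 N and contact force between the fingers and probe above 3 N and contact force between each of the arm, the fingers and frame below 0.5 N and linear speed of probe below 0.02 m/s); the arm keeps its last pose, push and grip.
It fails at once if the probe is pressed on the frame with more than 18 N (not gently) (contact force between probe and frame above 18 N).
It fails at once if a bystander is pushed more than 20 mm from its place (distance of any of chisel, wedge, offcut, stone, jar, pencil from where it was at the start of the episode above 0.02 m).
It also fails if it takes over 48 s, if anything falls off the work surface, if the arm or the gripper's body presses on something with over 40 N, if the wrist force passes 120 N, or if a joint passes its speed limit or range.

## Working session

There is one attempt and no reset: what is moved stays moved. The work goes in short steps, Python scripts to look and compute and a tool call to move; the robot and the scene stay as the last step left them, time stands still between calls to the robot, and variables do not carry over. Pictures are saved under pics/ and viewed, and the job is handed in when it is done.

Besides the shell and the picture viewer there is one more tool, called after "Call:" as name(argument=value, ...), one argument or row to a line, values as JSON. send_rows: Moves the arm, as the interface text tells. Its arguments: {"type":"object","properties":{"motion":{"type":"array","items":{"type":"number"}},"grip_force":{"type":"number"}},"required":["motion"]}

```bash
mkdir -p pics; cat > h.py <<'E'
import numpy as np, cv2
from plant import ctrl,cams,workorder,spotter
from scipy.spatial.transform import Rotation as R
def att(a):
    a=np.array(a,float)
    return a if a.shape==(3,3) else R.from_quat(a).as_matrix()
def shot(name,fn=None):
    s=ctrl.get_state()
    im,d=cams.read_camera(name)
    p=cams.camera_params(name)
    if 'mount' in p:
        T=np.eye(4);T[:3,:3]=R.from_quat(s['tcp_rot']).as_matrix();T[:3,3]=s['eef_pos'];T=T@np.array(p['mount'])
    else:
        T=np.eye(4);T[:3,:3]=att(p['attitude']);T[:3,3]=p['xyz']
    if fn: cv2.imwrite('pics/'+fn,im[:,:,::-1])
    return im,d,p,T
def cloud(d,p,T):
    v,u=np.mgrid[:d.shape[0],:d.shape[1]]
    P=np.stack([(u-p['cx'])/p['fx']*d,(v-p['cy'])/p['fy']*d,d],-1)
    return P@T[:3,:3].T+T[:3,3]
def proj(X,p,T):
    c=(np.atleast_2d(X)-T[:3,3])@T[:3,:3]
    return np.stack([c[:,0]/c[:,2]*p['fx']+p['cx'],c[:,1]/c[:,2]*p['fy']+p['cy']],-1)
E
python3 - <<'E'
from h import *
for n in ['scene','side','wrist']:
    im,d,p,T=shot(n,n+'0.png'); print(n,p); np.savez(f'{n}0.npz',im=im,d=d,T=T,k=[p['fx'],p['fy'],p['cx'],p['cy']])
s=ctrl.get_state();print(s)
E
```

```text
scene {'fx': 420.0278821186394, 'fy': 420.0278821186394, 'cx': 256.40771440874767, 'cy': 201.04673873468118, 'xyz': array([ 1.41342014, -0.57025914,  0.93097623]), 'attitude': array([ 0.7846769 ,  0.44921105, -0.20077404, -0.37706946])}
side {'fx': 346.8845032532098, 'fy': 346.8845032532098, 'cx': 251.45006415658543, 'cy': 192.25562148039035, 'xyz': array([ 0.20812962, -0.62347321,  0.89180789]), 'attitude': array([ 0.89858143, -0.26166146,  0.10178171, -0.33723163])}
wrist {'fx': 336.2275970201926, 'fy': 336.2275970201926, 'cx': 259.6686891952766, 'cy': 192.59414306134605, 'mount': array([[ 9.99998778e-01,  9.75811867e-04,  1.22162275e-03,
         7.91985406e-05],
       [-1.26134945e-03,  9.65192078e-01,  2.61539027e-01,
        -6.60487672e-02],
       [-9.23887711e-04, -2.61540248e-01,  9.65192129e-01,
        -1.27315980e-01],
       [ 0.00000000e+00,  0.00000000e+00,  0.00000000e+00,
         1.00000000e+00]])}
{'time': 0.15, 'qpos': array([ 1.00499046e+00,  2.86993153e-01,  1.57783527e+00,  2.09103692e-05,
        1.27860391e+00, -1.49970497e-01]), 'dq': array([ 0.00014369, -0.00326864, -0.00386855,  0.00189517,  0.00187354,
        0.00063265]), 'joint_efforts': array([ 1.16565163e-03, -4.06604183e+01, -2.93141735e+01, -1.44533219e-04,
        3.99447192e-03,  1.94541002e-06]), 'eef_pos': array([0.27235761, 0.61708555, 0.2442472 ]), 'tcp_rot': array([ 8.37842046e-01,  5.45911952e-01, -8.41204913e-04,  3.72262783e-04]), 'contact_force': array([-0.48751436,  0.29310455, -0.03499889]), 'wrist_torque': array([-0.02382994, -0.03101814,  0.00196646]), 'opening': 0.9969630897438678}
```

View pics/scene0.png

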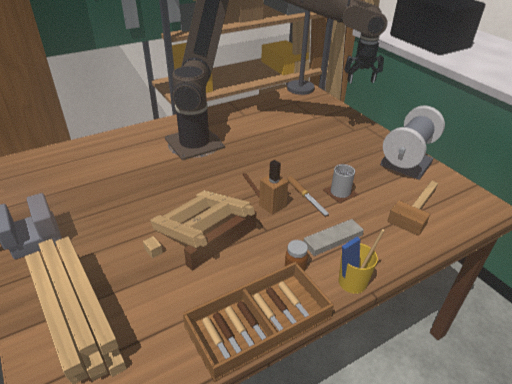

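View pics/side0.png

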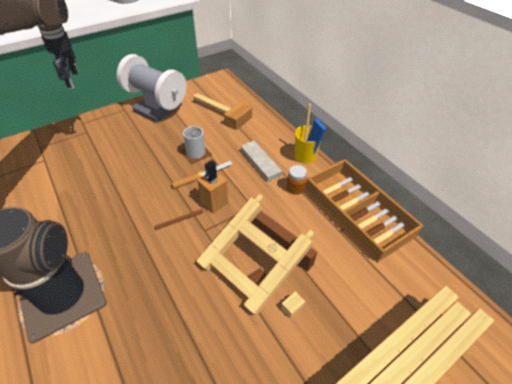

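View pics/wrist0.png

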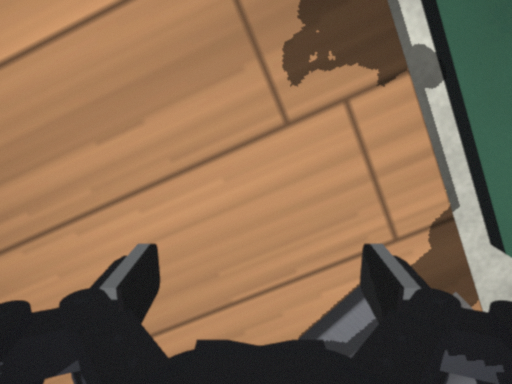

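The scene picture shows the probe at about (275,170), the pot at (343,180) and the H-frame at (205,215). In the side picture the ring is near (272,247), the probe at (210,172) and the pot at (193,142). The wrist view shows only the bench. Next I'll run the networks and depth for coarse positions.

```bash
python3 - <<'E'
from h import *
for n in ['scene','side']:
    im,d,p,T=shot(n); C=cloud(d,p,T)
    print(n)
    for t in ['probe_grip','holder','pot','frame','spot']+(['chisel'] if n=='scene' else []):
        r=spotter.trace(t,n)
        for o in r[:2]:
            m=o['mask']&(d>0); X=C[m]
            if len(X)==0: continue
            print(t,round(o['conf'],2),o['bbox'],m.sum(),'med',X.__array__().mean(0).round(3),np.percentile(X,5,0).round(3),np.percentile(X,95,0).round(3), 'zmax',X[:,2].max().round(3))
            if o['conf']>.5: np.save(f'm_{t}_{n}.npy',o['mask'])
print(ctrl.get_state()['time'])
E
```

```text
scene
probe_grip 0.6 [266.5, 163.6, 15.3, 22.5] 220 med [0.506 0.064 0.148] [0.495 0.052 0.115] [0.523 0.074 0.183] zmax 0.185
holder 0.61 [258.2, 179.9, 28.7, 37.2] 826 med [0.523 0.052 0.064] [0.485 0.029 0.007] [0.543 0.095 0.111] zmax 0.115
pot 0.61 [322.6, 164.9, 33.3, 40.7] 893 med [0.571 0.312 0.047] [0.521 0.277 0.001] [0.605 0.358 0.099] zmax 0.104
frame 0.78 [152.4, 193.9, 106.1, 75.8] 4558 med [ 0.539 -0.196  0.059] [ 0.411 -0.304  0.002] [ 0.63  -0.076  0.108] zmax 0.121
chisel 0.74 [288.1, 176.8, 40.2, 39.8] 287 med [0.531 0.191 0.017] [0.432 0.184 0.002] [0.632 0.202 0.026] zmax 0.029
side
probe_grip 0.82 [201.6, 161.3, 12.3, 21.5] 238 med [0.504 0.056 0.151] [0.49  0.047 0.114] [0.519 0.066 0.182] zmax 0.184
holder 0.57 [196.7, 174.7, 28.7, 39.9] 857 med [0.497 0.043 0.068] [0.469 0.024 0.005] [0.537 0.082 0.111] zmax 0.123
pot 0.72 [180.4, 124.7, 29.8, 41.0] 729 med [0.558 0.3   0.051] [0.525 0.273 0.003] [0.595 0.345 0.098] zmax 0.102
pot 0.42 [198.0, 172.8, 30.8, 43.6] 861 med [0.499 0.043 0.068] [0.47  0.024 0.004] [0.54  0.082 0.111] zmax 0.123
frame 0.59 [197.4, 195.9, 122.4, 121.3] 5350 med [ 0.504 -0.21   0.066] [ 0.392 -0.316  0.027] [ 0.61  -0.097  0.108] zmax 0.119
frame 0.16 [249.4, 272.2, 14.5, 13.6] 134 med [ 0.473 -0.25   0.015] [ 0.456 -0.261  0.009] [ 0.49  -0.237  0.018] zmax 0.02
spot 0.66 [201.0, 159.2, 14.8, 27.8] 247 med [0.503 0.055 0.15 ] [0.49  0.047 0.113] [0.519 0.066 0.182] zmax 0.184
spot 0.63 [268.2, 243.7, 8.3, 9.0] 70 med [ 0.531 -0.23   0.089] [ 0.522 -0.241  0.085] [ 0.542 -0.22   0.092] zmax 0.093
0.8
```

Call:
send_rows(
  motion=[-2.8,3.5,-0.8,0,8.5,-2.8,3.5,-0.8,0,8.5,-2.8,3.5,-0.8,0,8.5,-2.8,3.5,-0.8,0,8.5,-2.8,3.5,-0.8,0,8.5,-2.8,3.5,-0.8,0,8.5,-2.8,3.5,-0.8,0,8.5,-2.8,3.5,-0.8,0,8.5,-2.8,3.5,-0.8,0,8.5,-2.8,3.5,-0.8,0,8.5,-2.8,3.5,-0.8,0,8.5,0,0,0,0,8.5],
)

```text
time: 2.0
eef_pos: [0.5084, 0.1649, 0.3376]
tcp_rot: [0.836, 0.548, 0.003, 0.002]
contact_force: [-0.7, 0.3, -0.3]
opening: 0.99
```

```bash
python3 - <<'E'
from h import *
im,d,p,T=shot('wrist','w1.png'); C=cloud(d,p,T)
np.savez('w1.npz',im=im,d=d,C=C,T=T)
for t in ['probe_grip','holder','pot','spot']:
        for o in spotter.trace(t,'wrist')[:2]:
            m=o['mask']&(d>0); X=C[m]
            if len(X)==0: continue
            print(t,round(o['conf'],2),o['bbox'],m.sum(),X.mean(0).round(3),np.percentile(X,2,0).round(3),np.percentile(X,98,0).round(3))
s=ctrl.get_state();print(s['eef_pos'],s['tcp_rot'],s['time'],s['qpos'])
E
```

```text
probe_grip 0.77 [137.1, 182.8, 51.4, 55.0] 1632 [0.502 0.07  0.161] [0.488 0.054 0.114] [0.517 0.079 0.182]
holder 0.68 [129.7, 141.6, 95.8, 96.3] 3346 [0.499 0.08  0.091] [0.468 0.032 0.004] [0.537 0.102 0.11 ]
pot 0.95 [333.7, 95.1, 103.5, 91.0] 6073 [0.558 0.314 0.051] [0.519 0.274 0.003] [0.599 0.352 0.099]
[0.50520767 0.17018595 0.33553385] [8.34253826e-01 5.51379360e-01 1.12457260e-03 3.01610145e-04] 2.25 [ 1.34310762e-01 -8.85084499e-02  1.81785669e+00  4.40141632e-04
  1.40995669e+00 -1.03379361e+00]
```

View pics/w1.png

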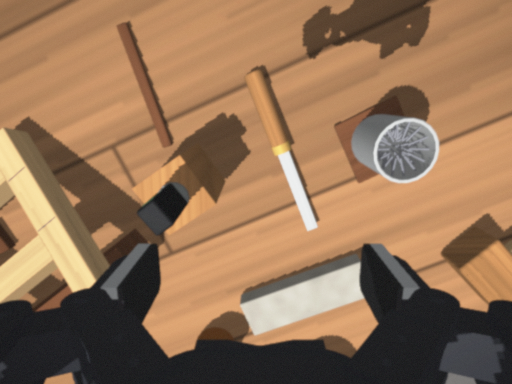

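Wrist view: the handle is at about (160,205) on the block, the pot's mouth at (407,150), and the chisel lies between them. Next I'll fit the geometry.

```bash
cat > fit.py <<'E'
from h import *
def fits(C,c0,pot0):
    f=lambda X:(X[:,:2]*1e4).astype(np.float32)
    m=(np.hypot(C[...,0]-c0[0],C[...,1]-c0[1])<.05)
    top=C[m&(C[...,2]>.172)&(C[...,2]<.2)]
    if len(top)>20: print('handle top n',len(top),'z',np.median(top[:,2]).round(4),'rect',[np.round(np.array(a)/10,1) for a in cv2.minAreaRect(f(top))],top.mean(0).round(4))
    ht=C[(np.hypot(C[...,0]-c0[0],C[...,1]-c0[1])<.08)&(C[...,2]>.104)&(C[...,2]<.1125)]
    if len(ht)>20: print('holder top n',len(ht),np.median(ht[:,2]).round(4),[np.round(np.array(a)/10,1) for a in cv2.minAreaRect(f(ht))])
    m=(np.hypot(C[...,0]-pot0[0],C[...,1]-pot0[1])<.05)&(C[...,2]>.092)&(C[...,2]<.108)
    X=C[m]
    if len(X)>20:
        (c,r)=cv2.minEnclosingCircle(f(X)); print('pot',np.array(c)/10,r/10,np.median(X[:,2]),len(X))
        A=np.c_[2*X[:,:2],np.ones(len(X))];s=np.linalg.lstsq(A,(X[:,:2]**2).sum(1),rcond=None)[0];print(' lsq',s[:2].round(4),np.sqrt(s[2]+s[0]**2+s[1]**2).round(4))
E
python3 - <<'E'
from fit import *
D=np.load('w1.npz')
fits(D['C'],(.503,.06),(.56,.31))
for n in ['scene','side']:
    D=np.load(n+'0.npz');k=dict(zip(['fx','fy','cx','cy'],D['k']));print(n);fits(cloud(D['d'],k,D['T']),(.503,.06),(.56,.31))
E
```

```text
handle top n 836 z 0.1802 rect [array([504. ,  64.8]), array([29.9, 21.9]), np.float64(1.4)] [0.5035 0.066  0.1797]
holder top n 2245 0.1086 [array([504.3,  64.2]), array([66. , 66.9]), np.float64(1.1)]
pot [561.33603516 316.9411377 ] 36.57380065917969 0.09820739805783091 989
 lsq [0.5607 0.316 ] 0.0337
scene
handle top n 65 z 0.1809 rect [array([507.6,  63.8]), array([31.6, 23.5]), np.float64(2.7)] [0.5101 0.0626 0.1796]
holder top n 192 0.1096 [array([506.3,  65.8]), array([70.4, 71.9]), np.float64(0.9)]
pot [563.44594727 314.53330078] 38.776266479492186 0.09748975463234999 121
 lsq [0.5651 0.3171] 0.0339
side
handle top n 72 z 0.1803 rect [array([505.1,  59.6]), array([29.8, 23. ]), np.float64(1.0)] [0.504  0.0575 0.1795]
holder top n 247 0.1092 [array([505.4,  59.4]), array([66.7, 69.2]), np.float64(1.0)]
pot [560.53701172 312.17175293] 37.66672058105469 0.09727070912131203 96
 lsq [0.5625 0.3121] 0.0334
```

Three views agree: the handle is at about (0.504, 0.064), with its long side along world x and a yaw of about 1.4°, and the block top is at 0.109. The pot is at about (0.561, 0.316). I'll take a close look at the frame before the grasp.

Call:
send_rows(
  motion=[0,0,0,-0.145,8.5,0,0,0,-0.145,8.5,0,0,0,-0.145,8.5,-4.9,-0.3,0,0,8.5,-4.9,-0.3,0,0,8.5,-4.9,-0.3,0,0,8.5,-4.9,-0.3,0,0,8.5,-4.9,-0.3,0,0,8.5,-4.9,-0.3,0,0,8.5,0,0,0,0,8.5,0,0,0,0,8.5],
)

```text
time: 3.35
eef_pos: [0.5014, -0.1145, 0.3301]
tcp_rot: [0.677, 0.736, 0.0, -0.003]
contact_force: [0.2, 0.6, -0.4]
opening: 0.996
```

```bash
python3 - <<'E'
from fit import *
im,d,p,T=shot('wrist','w2.png'); C=cloud(d,p,T)
np.savez('w2.npz',im=im,d=d,C=C,T=T)
for t in ['spot','frame']:
        for o in spotter.trace(t,'wrist')[:2]:
            m=o['mask']&(d>0); X=C[m]
            if len(X)==0: continue
            print(t,round(o['conf'],2),o['bbox'],m.sum(),X.mean(0).round(4),np.percentile(X,2,0).round(3),np.percentile(X,98,0).round(3))
            np.save(f'mw_{t}.npy',o['mask'])
            c=X.mean(0);U,S,V=np.linalg.svd(X-c,full_matrices=False);print(' normal',V[2].round(3),S)
fits(C,(.503,.06),(.56,.31))
s=ctrl.get_state();print(s['eef_pos'],s['tcp_rot'],s['time'],s['qpos'], R.from_quat(s['tcp_rot']).as_matrix().round(3))
E
```

```text
spot 0.65 [144.2, 169.1, 24.3, 24.4] 407 [ 0.53   -0.2278  0.0874] [ 0.519 -0.24   0.083] [ 0.541 -0.216  0.092]
 normal [ 0.343  0.093 -0.935] [0.13267669 0.12987126 0.01512944]
frame 0.64 [81.6, 25.8, 230.0, 238.8] 29651 [ 0.4986 -0.1947  0.0661] [ 0.373 -0.315  0.001] [ 0.608 -0.069  0.112]
 normal [-0.202 -0.062  0.978] [12.87561715 12.19164977  3.89779738]
handle top n 988 z 0.1804 rect [array([504. ,  62.9]), array([30.1, 21.8]), np.float64(1.4)] [0.5029 0.0611 0.1796]
holder top n 2389 0.1088 [array([504. ,  63.8]), array([66.5, 66.9]), np.float64(1.0)]
[ 0.50148326 -0.11334183  0.33034141] [ 6.76190879e-01  7.36722334e-01  3.46567309e-04 -2.44495244e-03] 3.5 [-0.42084253 -0.12750069  1.86278195  0.00223237  1.4107316  -2.07763035] [[-0.086  0.996 -0.003]
 [ 0.996  0.086  0.004]
 [ 0.004 -0.003 -1.   ]]
```

View pics/w2.png

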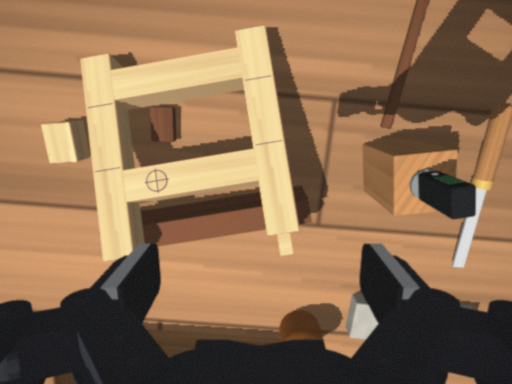

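The ring with its cross is at (157,180) on the rail nearer the bottom of the picture, which is the farther, upper rail. Now I'll fit the frame's plane and yaw robustly.

```bash
python3 - <<'E'
from fit import *
D=np.load('w2.npz');C=D['C'];d=D['d'];m=np.load('mw_frame.npy')&(d>0)
X=C[m];rng=np.random.default_rng(0);best=0
for i in range(800):
    a,b,c=X[rng.choice(len(X),3)];n=np.cross(b-a,c-a);n/=np.linalg.norm(n)+1e-12
    if abs(n[2])<.8: continue
    k=(abs((X-a)@n)<.0025).sum()
    if k>best: best=k;bn,ba=n,a
I=X[abs((X-ba)@bn)<.003];c=I.mean(0);n=np.linalg.svd(I-c,full_matrices=False)[2][2];n*=np.sign(n[2])
print('n',n.round(4),'tilt',np.arccos(n[2]),'downhill yaw deg',np.degrees(np.arctan2(n[1],n[0])),len(I))
u=np.array([-n[0],-n[1]]);u/=np.hypot(*u);
print('frame yaw',np.degrees(np.arctan2(u[1],u[0])))
r=cv2.minAreaRect((I[:,:2]*1e4).astype(np.float32));print('rect mm',r)
sp=np.load('mw_spot.npy');v,uu=np.nonzero(sp);print('spot px',uu.mean(),v.mean())
# ray-plane
p=cams.camera_params('wrist');T=D['T']
for q in [(uu.mean(),v.mean()),(157,180.5)]:
    r=T[:3,:3]@np.array([(q[0]-p['cx'])/p['fx'],(q[1]-p['cy'])/p['fy'],1]);t=((c-T[:3,3])@n)/(r@n);print((T[:3,3]+t*r).round(4))
im=D['im'][140:220,110:210];cv2.imwrite('pics/w2c.png',cv2.resize(im,None,fx=7,fy=7,interpolation=cv2.INTER_CUBIC)[:,:,::-1])
E
```

```text
n [-0.3327 -0.0852  0.9392] tilt 0.3505356201828858 downhill yaw deg -165.62731792426015 20698
frame yaw 14.372682075739837
rect mm ((4849.8759765625, -1993.0067138671875), (2252.2431640625, 2220.795654296875), 14.222968101501465)
spot px 155.94117647058823 180.1813725490196
[ 0.5301 -0.2279  0.087 ]
[ 0.5303 -0.2267  0.0872]
```

View pics/w2c.png

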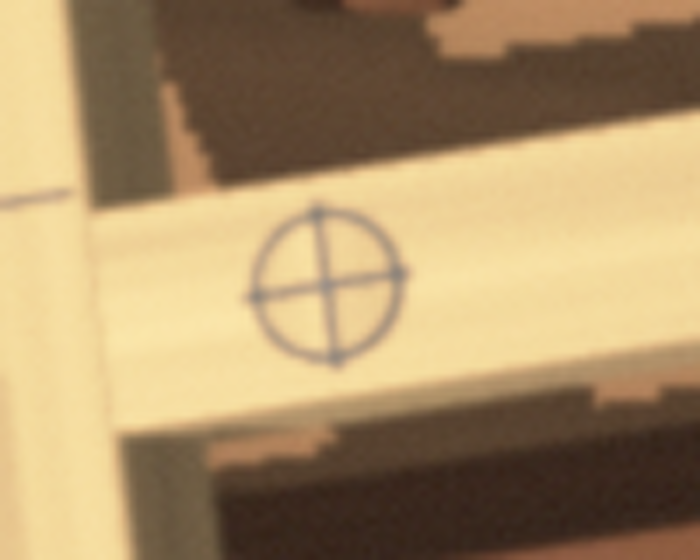

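Spot ≈ (0.530, −0.228, 0.087), tilt 0.350 rad, frame yaw 14.3°. Moving above the probe.

Call:
send_rows(
  motion=[0,0,0,0.06,8.5,4.4,0.2,0,0,8.5,4.4,0.2,0,0,8.5,4.4,0.2,0,0,8.5,4.4,0.2,0,0,8.5,0,0,3,0,8.5,0,0,3,0,8.5,0,0,0,0,8.5],
)

```text
time: 4.3
eef_pos: [0.5028, 0.0849, 0.272]
tcp_rot: [0.691, 0.723, 0.003, -0.001]
contact_force: [-0.6, -0.3, -1.7]
opening: 0.991
```

```bash
cat > st.py <<'E'
from h import *
import sys
def st(target=None,yaw=None):
    s=ctrl.get_state();M=R.from_quat(s['tcp_rot']).as_matrix()
    y=np.arctan2(M[1,0],M[0,0])
    print('t',s['time'],'tcp',np.round(s['eef_pos'],4),'yaw',np.degrees(y).round(2),'z',M[:,2].round(4),'F',np.round(s['contact_force'],1),'op',round(s['opening'],3))
    if target is not None: print('tool shift cm',(M.T@(np.array(target)-s['eef_pos'])*100).round(2))
    if yaw is not None: print('spin',round(float(y-np.radians(yaw)),3))
if __name__=='__main__':
    a=[float(x) for x in sys.argv[1:]]
    st(a[:3] if len(a)>2 else None,a[3] if len(a)>3 else None)
E
python3 st.py .504 .064 .146 91.4; python3 - <<'E'
from fit import *
im,d,p,T=shot('wrist','w3.png'); C=cloud(d,p,T); fits(C,(.503,.06),(.56,.31))
E
```

```text
t 4.3 tcp [0.5028 0.0849 0.272 ] yaw 92.66 z [ 0.0034  0.0056 -1.    ] F [-0.6 -0.3 -1.7] op 0.991
tool shift cm [-2.16 -0.02 12.59]
spin 0.022
handle top n 1394 z 0.1804 rect [array([504.2,  63.8]), array([30.2, 22.4]), np.float64(1.4)] [0.5027 0.0642 0.18  ]
holder top n 3532 0.1087 [array([504.4,  63.9]), array([66.7, 66. ]), np.float64(1.1)]
pot [561.27177734 316.0010498 ] 36.2359619140625 0.09795348256141712 989
 lsq [0.5606 0.3153] 0.0337
```

View pics/w3.png

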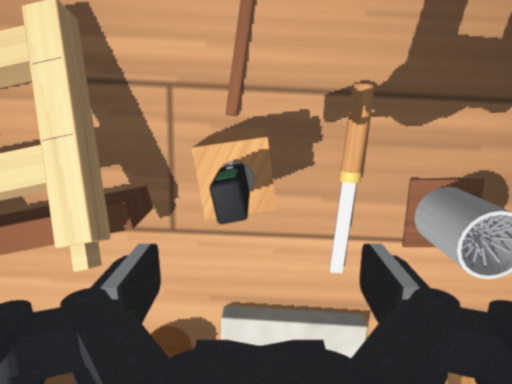

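The handle is at about (230,195), slightly left of the jaw centre line, and the pot's mouth is at (485,248). Correcting, then descending.

Call:
send_rows(
  motion=[-2.1,0,0,0.022,8.5,0,0,0,0,8.5,0,0,3,0,8.5,0,0,3,0,8.5,0,0,0,0,8.5,0,0,0,0,8.5],
)

```text
time: 4.95
eef_pos: [0.5109, 0.0665, 0.226]
tcp_rot: [0.697, 0.717, 0.011, 0.007]
contact_force: [0.4, -0.5, 0.8]
opening: 0.999
```

```bash
python3 st.py .504 .0635 .146 91.4
```

```text
t 4.95 tcp [0.5109 0.0665 0.226 ] yaw 91.56 z [ 0.0264  0.0059 -0.9996] F [ 0.4 -0.5  0.8] op 0.999
tool shift cm [-0.32 -0.91  7.98]
spin 0.003
```

Call:
send_rows(
  motion=[0,0,0,0,8.5,0,0,0,0,8.5],
)

```text
time: 5.15
eef_pos: [0.5125, 0.0668, 0.2299]
tcp_rot: [0.697, 0.717, 0.013, 0.009]
contact_force: [0.9, 0.4, -0.6]
opening: 1.0
```

```bash
python3 st.py .504 .0635 .146 91.4
```

```text
t 5.15 tcp [0.5125 0.0668 0.2299] yaw 91.59 z [ 0.0317  0.0058 -0.9995] F [ 0.9  0.4 -0.6] op 1.0
tool shift cm [-0.35 -1.13  8.36]
spin 0.003
```

Call:
send_rows(
  motion=[-0.3,-1.0,1,0,8.5,0,0,1.5,0,8.5,0,0,1.5,0,8.5,0,0,1,0,8.5,0,0,0.5,0,8.5,0,0,0.2,0,8.5],
)

```text
time: 5.75
eef_pos: [0.5042, 0.063, 0.1739]
tcp_rot: [0.697, 0.717, 0.015, 0.012]
contact_force: [0.6, 0.3, 0.3]
opening: 0.994
```

```bash
python3 st.py .504 .0635 .146 91.4
```

```text
t 5.75 tcp [0.5042 0.063  0.1739] yaw 91.61 z [ 0.039   0.0049 -0.9992] F [0.6 0.3 0.3] op 0.994
tool shift cm [ 0.04 -0.13  2.78]
spin 0.004
```

Call:
send_rows(
  motion=[0,-0.1,1,0,8.5,0,0,1,0,8.5,0,0,0.6,0,8.5,0,0,0.2,0,8.5],
)

```text
time: 6.15
eef_pos: [0.5048, 0.0631, 0.1444]
tcp_rot: [0.697, 0.717, 0.016, 0.013]
contact_force: [-0.2, 0.3, -0.3]
opening: 0.992
```

```bash
python3 st.py .504 .0635 .146 91.4; python3 - <<'E'
from fit import *
im,d,p,T=shot('wrist','w4.png')
im,d,p,T=shot('side','s4.png'); cv2.imwrite('pics/s4c.png',cv2.resize(im[120:240,140:290],None,fx=5,fy=5)[:,:,::-1])
E
```

```text
t 6.15 tcp [0.5048 0.0631 0.1444] yaw 91.6 z [ 0.0407  0.0047 -0.9992] F [-0.2  0.3 -0.3] op 0.992
tool shift cm [ 0.05 -0.07 -0.16]
spin 0.004
```

View pics/w4.png

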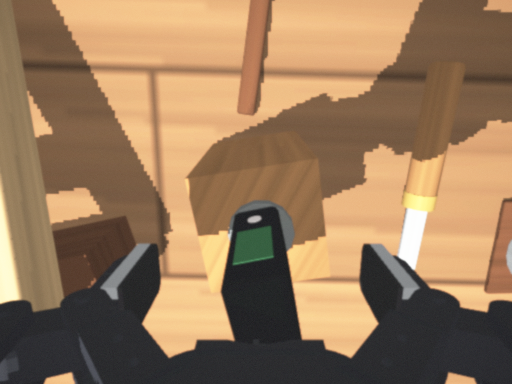

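The handle (230–300, 205–340) is centred between the pads. Closing.

Call:
send_rows(
  motion=[0,0,0,0,1.5,0,0,0,0,1.5,0,0,0,0,1.5,0,0,0,0,1.5,0,0,0,0,1.5,0,0,0,0,1.5,0,0,0,0,1.5],
  grip_force=50,
)

```text
time: 6.95
eef_pos: [0.506, 0.0631, 0.1464]
tcp_rot: [0.697, 0.717, 0.017, 0.014]
contact_force: [0.1, 0.2, -0.5]
opening: 0.251
```

```bash
python3 st.py
```

```text
t 6.95 tcp [0.506  0.0631 0.1464] yaw 91.62 z [ 0.0441  0.0045 -0.999 ] F [ 0.1  0.2 -0.5] op 0.251
```

Gripped (opening 21 mm). Lifting straight up.

Call:
send_rows(
  motion=[0,0.05,-1,0,1.5,0,0.09,-2,0,1.5,0,0.13,-3,0,1.5,0,0.13,-3,0,1.5,0,0.09,-2,0,1.5,0,0.05,-1,0,1.5,0,0,0,0,1.5],
)

```text
time: 7.65
eef_pos: [0.5066, 0.0629, 0.2724]
tcp_rot: [0.697, 0.716, 0.019, 0.016]
contact_force: [0.2, 0.4, -1.7]
opening: 0.256
```

```bash
python3 st.py .561 .316 .28; python3 - <<'E'
from fit import *
im,d,p,T=shot('side','s5.png'); cv2.imwrite('pics/s5c.png',cv2.resize(im[90:240,120:320],None,fx=4,fy=4)[:,:,::-1])
E
```

```text
t 7.65 tcp [0.5066 0.0629 0.2724] yaw 91.57 z [ 0.0493  0.0058 -0.9988] F [ 0.2  0.4 -1.7] op 0.256
tool shift cm [25.15  6.16 -0.34]
```

View pics/s5c.png

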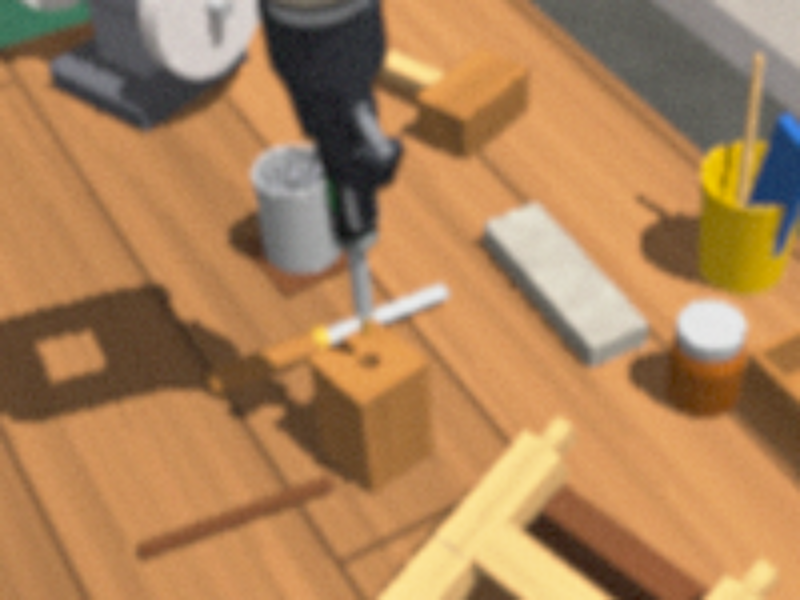

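The probe is clear of the block, with its nose above it at (365,290) and its tip at z ≈ 0.138. Moving to over the pot.

Call:
send_rows(
  motion=[2,0.5,0,0,1.5,3.8,0.93,0,0,1.5,4.5,1.1,0,0,1.5,4.5,1.1,-0.3,0,1.5,4,1,0,0,1.5,3,0.75,0,0,1.5,1.5,0.35,0,0,1.5,0.5,0.1,0,0,1.5,0,0,0,0,1.5],
)

```text
time: 8.6
eef_pos: [0.5539, 0.308, 0.2599]
tcp_rot: [0.699, 0.715, 0.006, 0.009]
contact_force: [-0.0, 0.1, -0.8]
opening: 0.25
```

```bash
python3 st.py .561 .3155 .28; python3 - <<'E'
from fit import *
for n in ['scene','side','wrist']:
    im,d,p,T=shot(n,n+'6.png');C=cloud(d,p,T);np.savez(n+'6.npz',im=im,d=d,C=C,T=T)
a=cv2.resize(cv2.imread('pics/scene6.png')[80:220,260:420],None,fx=2.5,fy=2.5*.0+2.5)
b=cv2.resize(cv2.imread('pics/side6.png')[60:200,120:280],None,fx=2.5,fy=2.5)
cv2.imwrite('pics/c6.png',np.hstack([a,b]))
E
```

```text
t 8.6 tcp [0.5539 0.308  0.2599] yaw 91.33 z [ 0.0216 -0.003  -0.9998] F [-0.   0.1 -0.8] op 0.25
tool shift cm [ 0.73  0.77 -2.  ]
```

View pics/c6.png

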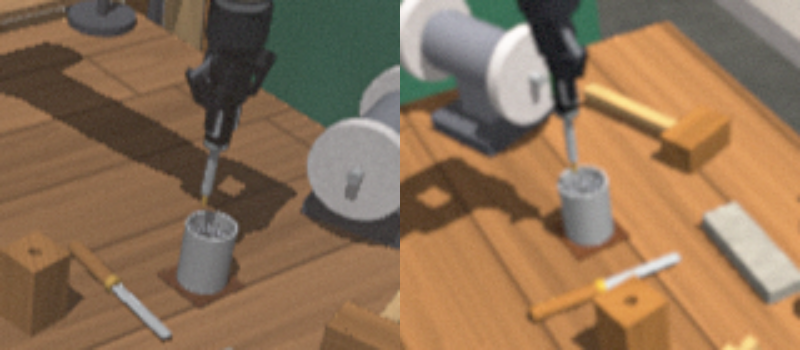

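View pics/wrist6.png

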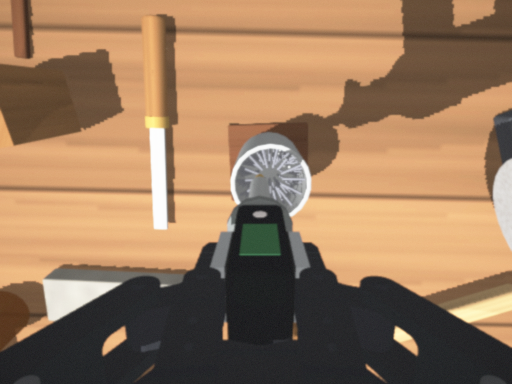

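The tip is just over the pot's mouth in both views. Centre it, then make the first stroke.

Call:
send_rows(
  motion=[0.7,0.75,0,0,1.5,0,0,1,0,1.5,0,0,2,0,1.5,0,0,2.5,0,1.5,0,0,2,0,1.5,0,0,1.2,0,1.5,0,0,0.4,0,1.5,0,0,0,0,1.5],
)

```text
time: 9.55
eef_pos: [0.567, 0.3098, 0.1675]
tcp_rot: [0.702, 0.712, 0.009, 0.011]
contact_force: [-0.2, 0.5, -1.1]
opening: 0.252
```

```bash
python3 st.py .561 .3155 .164; python3 - <<'E'
from fit import *
im,d,p,T=shot('wrist','w7.png')
E
```

```text
t 9.55 tcp [0.567  0.3098 0.1675] yaw 90.83 z [ 0.0273 -0.0022 -0.9996] F [-0.2  0.5 -1.1] op 0.252
tool shift cm [ 0.58 -0.6   0.33]
```

View pics/w7.png

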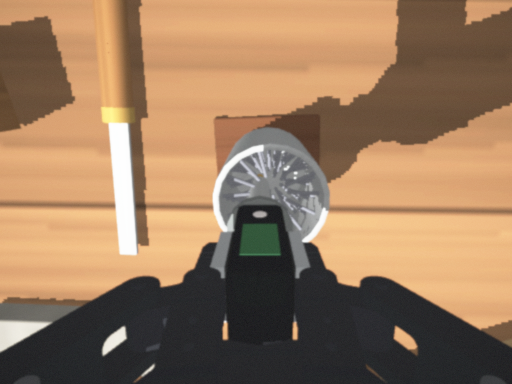

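Tip at about z 0.034, within 9 mm of the pot's axis. I'll go slightly deeper, re-centre, then stroke up, down and up.

Call:
send_rows(
  motion=[0.5,-0.5,0.6,0,1.5,0,0,0,0,1.5,0,0,-1.5,0,1.5,0,0,-2.5,0,1.5,0,0,-2,0,1.5,0,0,-0.7,0,1.5,0,0,0,0,1.5,0,0,0,0,1.5],
)

```text
time: 10.4
eef_pos: [0.5616, 0.3169, 0.2401]
tcp_rot: [0.701, 0.713, 0.014, 0.013]
contact_force: [-0.4, -0.3, -1.3]
opening: 0.253
```

```bash
python3 st.py .561 .3155 .164
```

```text
t 10.4 tcp [0.5616 0.3169 0.2401] yaw 90.9 z [ 0.0387  0.0021 -0.9992] F [-0.4 -0.3 -1.3] op 0.253
tool shift cm [-0.15 -0.36  7.61]
```

Call:
send_rows(
  motion=[-0.1,-0.2,1,0,1.5,0,0,2,0,1.5,0,0,2.3,0,1.5,0,0,1.5,0,1.5,0,0,0.8,0,1.5,0,0,0.2,0,1.5,0,0,0,0,1.5],
)

```text
time: 11.1
eef_pos: [0.5592, 0.3144, 0.1511]
tcp_rot: [0.701, 0.713, 0.01, 0.011]
contact_force: [1.0, 0.3, -0.6]
opening: 0.251
```

```bash
python3 st.py .561 .3155 .164
```

```text
t 11.1 tcp [0.5592 0.3144 0.1511] yaw 90.89 z [ 0.0288 -0.0017 -0.9996] F [ 1.   0.3 -0.6] op 0.251
tool shift cm [ 0.1   0.22 -1.28]
```

Second stroke reached z ≈ 0.017. Drawing back up to the rim.

Call:
send_rows(
  motion=[0.1,0.1,-1.5,0,1.5,0,0,-2.5,0,1.5,0,0,-2.5,0,1.5,0,0,-1.2,0,1.5,0,0,-0.3,0,1.5,0,0,0,0,1.5,0,0,0,0,1.5],
)

```text
time: 11.8
eef_pos: [0.5601, 0.3168, 0.2432]
tcp_rot: [0.701, 0.713, 0.015, 0.013]
contact_force: [-0.0, -0.4, -1.4]
opening: 0.252
```

```bash
python3 st.py .561 .3155 .193; python3 - <<'E'
from fit import *
for n in ['scene','side']:
    im,d,p,T=shot(n,n+'8.png')
a=cv2.resize(cv2.imread('pics/scene8.png')[80:220,260:420],None,fx=2.5,fy=2.5)
b=cv2.resize(cv2.imread('pics/side8.png')[60:200,120:280],None,fx=2.5,fy=2.5)
cv2.imwrite('pics/c8.png',np.hstack([a,b]))
E
```

```text
t 11.8 tcp [0.5601 0.3168 0.2432] yaw 90.91 z [ 0.0392  0.0024 -0.9992] F [-0.  -0.4 -1.4] op 0.252
tool shift cm [-0.14 -0.11  5.02]
```

View pics/c8.png

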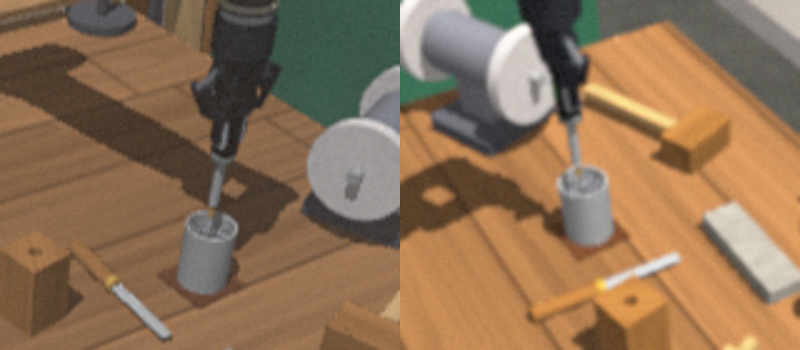

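Both strokes are done, with the tip at the rim in both views.

The moves can't tilt the tool. I'll relax the grip to 20 N and lean the nose on the pot's inner rim, so the probe pivots about the jaw axis to about 20°. First I lower a little.

Call:
send_rows(
  motion=[0,0,1,0,1.5,0,0,1.7,0,1.5,0,0,1.4,0,1.5,0,0,0.5,0,1.5,0,-0.8,0,0,1.5,0,-0.8,0,0,1.5,0,-0.5,0,0,1.5,0,0,0,0,1.5],
  grip_force=20,
)

```text
time: 12.7
eef_pos: [0.5386, 0.3153, 0.1875]
tcp_rot: [0.701, 0.713, 0.012, 0.013]
contact_force: [0.5, -0.4, -2.5]
opening: 0.25
```

```bash
python3 st.py .561 .3155 .195
```

```text
t 12.7 tcp [0.5386 0.3153 0.1875] yaw 90.92 z [ 0.0362 -0.0011 -0.9993] F [ 0.5 -0.4 -2.5] op 0.25
tool shift cm [-0.02  2.26 -0.67]
```

Call:
send_rows(
  motion=[0,-0.6,0,0,1.5,0,-0.6,0,0,1.5,0,-0.6,0,0,1.5,0,-0.3,0,0,1.5],
)

```text
time: 13.1
eef_pos: [0.5235, 0.3153, 0.191]
tcp_rot: [0.701, 0.713, 0.022, 0.02]
contact_force: [6.5, -0.2, -3.4]
opening: 0.253
```

```bash
python3 st.py .561 .3155 .195;python3 - <<'E'
from fit import *
for n in ['scene','side']:
    im,d,p,T=shot(n,n+'9.png')
a=cv2.resize(cv2.imread('pics/scene9.png')[80:220,260:420],None,fx=2.5,fy=2.5)
b=cv2.resize(cv2.imread('pics/side9.png')[60:200,120:280],None,fx=2.5,fy=2.5)
cv2.imwrite('pics/c9.png',np.hstack([a,b]))
E
```

```text
t 13.1 tcp [0.5235 0.3153 0.191 ] yaw 90.95 z [ 0.0601  0.0031 -0.9982] F [ 6.5 -0.2 -3.4] op 0.253
tool shift cm [-0.05  3.76 -0.17]
```

View pics/c9.png

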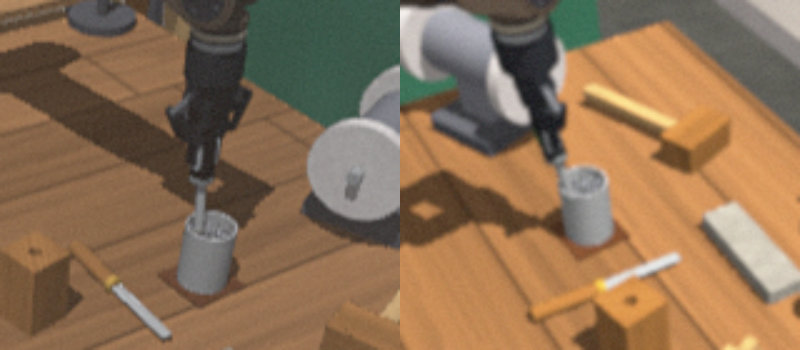

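Contact with the rim at 6.5 N. Continuing.

Call:
send_rows(
  motion=[0,-0.6,0,0,1.5,0,-0.6,0,0,1.5,0,-0.6,0,0,1.5,0,-0.4,0,0,1.5],
)

```text
time: 13.6
eef_pos: [0.5087, 0.3158, 0.196]
tcp_rot: [0.701, 0.712, 0.034, 0.028]
contact_force: [6.7, -0.9, -3.0]
opening: 0.254
```

```bash
python3 st.py .561 .3155 .195;python3 - <<'E'
from fit import *
for n in ['scene','side','wrist']:
    im,d,p,T=shot(n,n+'10.png');np.savez(n+'10.npz',im=im,d=d,C=cloud(d,p,T),T=T)
a=cv2.resize(cv2.imread('pics/scene10.png')[80:220,260:420],None,fx=2.5,fy=2.5)
b=cv2.resize(cv2.imread('pics/side10.png')[60:200,120:280],None,fx=2.5,fy=2.5)
cv2.imwrite('pics/c10.png',np.hstack([a,b]))
E
```

```text
t 13.6 tcp [0.5087 0.3158 0.196 ] yaw 90.96 z [ 0.0868  0.0089 -0.9962] F [ 6.7 -0.9 -3. ] op 0.254
tool shift cm [-0.11  5.2   0.55]
```

View pics/c10.png

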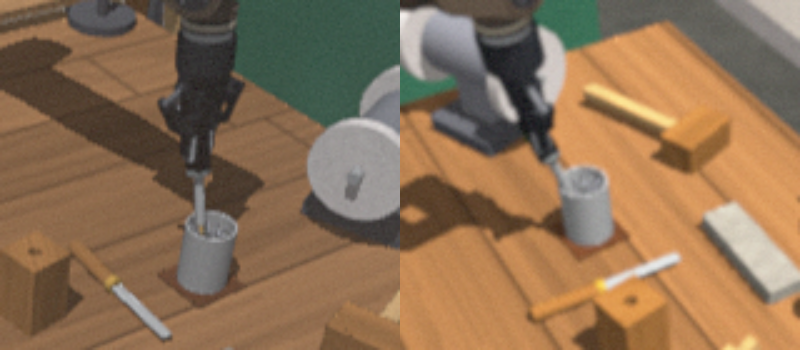

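View pics/wrist10.png

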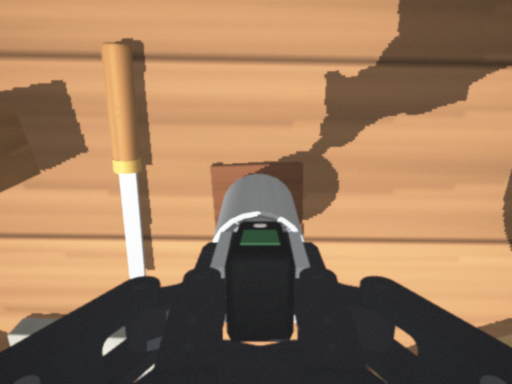

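The probe is pivoting; geometry gives a lean of about 0.27 rad. About 9–10 mm more is needed.

Call:
send_rows(
  motion=[0,-0.6,0,0,1.5,0,-0.6,0,0,1.5,0,-0.3,0,0,1.5,0,0,0,0,1.5],
)

```text
time: 14.15
eef_pos: [0.4977, 0.3162, 0.1993]
tcp_rot: [0.701, 0.712, 0.039, 0.031]
contact_force: [3.8, -0.5, -2.6]
opening: 0.249
```

```bash
python3 st.py .561 .3155 .195
```

```text
t 14.15 tcp [0.4977 0.3162 0.1993] yaw 90.94 z [ 0.0993  0.0127 -0.995 ] F [ 3.8 -0.5 -2.6] op 0.249
tool shift cm [-0.18  6.25  1.06]
```

Lean is now about 0.36 rad by geometry. Firm the grip, ease off the rim, and lift out.

Call:
send_rows(
  motion=[0,0.4,0,0,1.5,0,0.6,0,0,1.5,0,0.1,-1,0,1.5,0,0.2,-2,0,1.5,0,0.3,-3,0,1.5,0,0.2,-2,0,1.5,0,0.1,-0.8,0,1.5,0,0,0,0,1.5],
  grip_force=60,
)

```text
time: 14.95
eef_pos: [0.503, 0.3152, 0.2889]
tcp_rot: [0.701, 0.712, 0.028, 0.023]
contact_force: [-1.1, 0.2, -1.1]
opening: 0.249
```

```bash
python3 st.py .561 .3155 .195;python3 - <<'E'
from fit import *
for n in ['scene','side','wrist']:
    im,d,p,T=shot(n,n+'11.png');np.savez(n+'11.npz',im=im,d=d,C=cloud(d,p,T),T=T)
    for o in spotter.trace('probe_grip',n)[:1]: print(n,o['conf'],o['bbox']); np.save(f'mp_{n}11.npy',o['mask'])
a=cv2.resize(cv2.imread('pics/scene11.png')[60:200,240:400],None,fx=2.5,fy=2.5)
b=cv2.resize(cv2.imread('pics/side11.png')[50:190,110:270],None,fx=2.5,fy=2.5)
cv2.imwrite('pics/c11.png',np.hstack([a,b]))
E
```

```text
t 14.95 tcp [0.503  0.3152 0.2889] yaw 90.85 z [ 0.0714  0.0083 -0.9974] F [-1.1  0.2 -1.1] op 0.249
tool shift cm [-0.12  5.12  9.78]
scene 0.66 [335.4, 103.4, 13.5, 50.4]
side 0.69 [155.3, 82.9, 30.6, 37.8]
wrist 0.79 [229.1, 223.0, 64.9, 119.6]
```

View pics/c11.png

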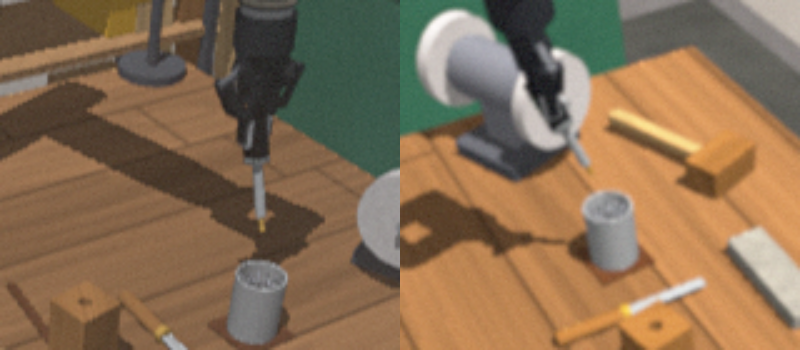

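View pics/wrist11.png

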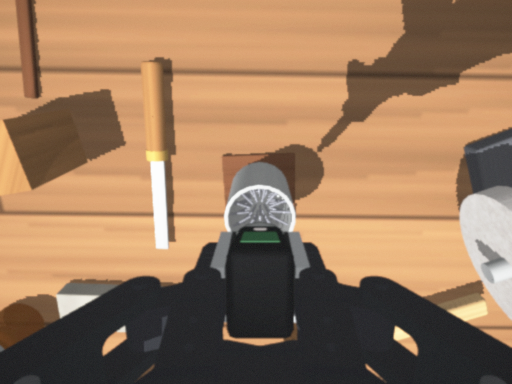

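The probe leans tip-away from the robot; the tip is at about (345,152) in the scene picture and (185,116) in the side picture. Next I'll measure its axis.

```bash
cat > tilt.py <<'E'
from h import *
def ransac(X,tol=.0015,it=500):
    rng=np.random.default_rng(0);best=(0,)
    for i in range(it):
        a,b,c=X[rng.choice(len(X),3)];n=np.cross(b-a,c-a);l=np.linalg.norm(n)
        if l<1e-9: continue
        n/=l;k=(abs((X-a)@n)<tol).sum()
        if k>best[0]: best=(k,n,a)
    I=X[abs((X-best[2])@best[1])<tol];c=I.mean(0);return np.linalg.svd(I-c,full_matrices=False)[2][2],c,I
def tilt(d,mask):
    p=cams.camera_params('wrist');Mt=np.array(p['mount'])
    C=cloud(d,p,Mt) # tool coords
    X=C[mask&(d>0)]
    n,c,I=ransac(X); n*=-np.sign(n[1]) 
    print('face: normal(tool)',n.round(3),'centre',(c*1e3).round(1),len(I),len(X),'ext mm',(np.ptp(I,axis=0)*1e3).round(1))
    # probe axis (tip->handle) lies in tool yz plane, perpendicular to n
    J=X[abs((X-c)@n)>.003]
    if len(J)>50:
        n2,c2,I2=ransac(J);print(' other face',n2.round(3),(c2*1e3).round(1),len(I2))
    return n,c
E
python3 - <<'E'
from tilt import *
D=np.load('wrist11.npz');tilt(D['d'],np.load('mp_wrist11.npy'))
# triangulate tip
Ts=[];
A=[];b=[]
def ray(n,q,f):
    D=np.load(f);p=cams.camera_params(n);T=D['T'];r=T[:3,:3]@np.array([(q[0]-p['cx'])/p['fx'],(q[1]-p['cy'])/p['fy'],1]);return T[:3,3],r/np.linalg.norm(r)
def tri(L):
    A=0;b=0
    for o,r in L: P=np.eye(3)-np.outer(r,r);A=A+P;b=b+P@o
    x=np.linalg.solve(A,b);return x,[np.linalg.norm(np.cross(x-o,r)) for o,r in L]
print('tip',tri([ray('scene',(344.6,152.3),'scene11.npz'),ray('side',(185,116),'side11.npz')]))
for n,s in [('scene',(115,165,325,360)),('side',(80,125,150,195))]:
    im=np.load(n+'11.npz')['im'][s[0]:s[1],s[2]:s[3]];cv2.imwrite(f'pics/z{n}.png',cv2.resize(im,None,fx=12,fy=12,interpolation=cv2.INTER_CUBIC)[:,:,::-1])
E
```

```text
face: normal(tool) [ 0.    -0.253 -0.967] centre [  0.2  -7.2 -32.5] 5606 7196 ext mm [21.6 28.5  9.6]
 other face [ 0.005  0.969 -0.246] [  0.  -14.1  -1. ] 1081
tip (array([0.5486719 , 0.32093186, 0.166782  ]), [np.float64(0.0026281011898025668), np.float64(0.0026281011898026505)])
```

View pics/zscene.png

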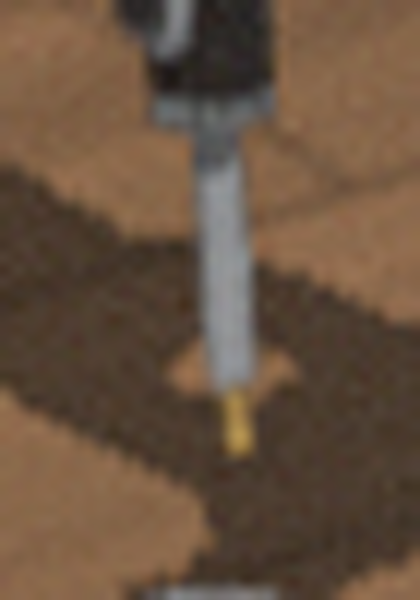

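View pics/zside.png

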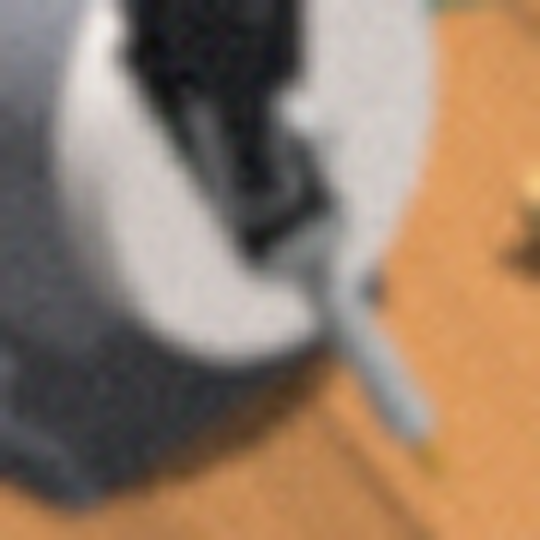

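The end face and the side face both put the probe at 0.25 rad in the tool frame, plus a tool tilt of 0.07. That gives about 0.32 rad in the world, within 0.03 of square. Moving toward the frame, spinning to its yaw.

Call:
send_rows(
  motion=[0,0,0,-0.12,1.5,0,0,0,-0.115,1.5,-1.5,-0.4,0,0,1.5,-3,-0.9,0,0,1.5,-4,-1.15,0,0,1.5,-4,-1.15,0,0,1.5,-4,-1.15,0,0,1.5,-4,-1.15,0,0,1.5,-4,-1.15,0,0,1.5,-3,-0.9,0,0,1.5,-1.5,-0.4,0,0,1.5,-0.5,0,0,0,1.5],
)

```text
time: 16.45
eef_pos: [0.4925, -0.0023, 0.2724]
tcp_rot: [0.608, 0.794, 0.016, 0.018]
contact_force: [-0.2, -0.2, -1.9]
opening: 0.249
```

```bash
python3 st.py .486 -.24 .28 104.3
```

```text
t 16.45 tcp [ 0.4925 -0.0023  0.2724] yaw 105.11 z [ 0.0491  0.0037 -0.9988] F [-0.2 -0.2 -1.9] op 0.249
tool shift cm [-22.79  -6.79  -0.88]
spin 0.014
```

Call:
send_rows(
  motion=[-1.5,-0.4,-0.5,0.014,1.5,-3,-0.9,-0.5,0,1.5,-3.8,-1.15,-0.4,0,1.5,-3.8,-1.15,0,0,1.5,-3.8,-1.15,0,0,1.5,-3,-0.9,0,0,1.5,-1.8,-0.5,0,0,1.5,-0.8,-0.2,0,0,1.5,0,0,0,0,1.5,0,0,0,0,1.5],
)

```text
time: 17.45
eef_pos: [0.4846, -0.228, 0.2795]
tcp_rot: [0.611, 0.792, 0.018, 0.013]
contact_force: [0.0, 0.7, -1.1]
opening: 0.25
```

```bash
python3 st.py .486 -.24 .28 104.3;cat > look.py <<'E'
import sys
from tilt import *
k=sys.argv[1]
for n in ['scene','side','wrist']:
    im,d,p,T=shot(n,n+k+'.png');np.savez(n+k+'.npz',im=im,d=d,C=cloud(d,p,T),T=T)
for o in spotter.trace('probe_grip','wrist')[:1]:
    print(o['conf'],o['bbox']);n,c=tilt(d,o['mask'])
    # world axis & tip
    s=ctrl.get_state();M=R.from_quat(s['tcp_rot']).as_matrix()
    a=M@n; N=np.array([-.3327,-.0852,.9392]);print('axis world',a.round(3),'err to normal',np.arccos(a@N).round(3))
    spot=np.array([.5302,-.2282,.0872])
    for zc in (-5,0):
        tip=s['eef_pos']+M@(np.array([0,1.5,zc])/1e3-.139*n);e=spot-tip
        print('tip est',tip.round(4),'spot-tip along normal',(e@N).round(4),'lateral',(e-(e@N)*N).round(4),'tool cm',(M.T@e*100).round(2))
    print('normal in tool',(M.T@N).round(3))
E
python3 look.py 12
python3 - <<'E'
import cv2,numpy as np
a=cv2.resize(cv2.imread('pics/scene12.png')[120:260,120:280],None,fx=2.5,fy=2.5)
b=cv2.resize(cv2.imread('pics/side12.png')[150:290,180:340],None,fx=2.5,fy=2.5)
cv2.imwrite('pics/c12.png',np.hstack([a,b]))
E
```

```text
t 17.45 tcp [ 0.4846 -0.228   0.2795] yaw 104.7 z [ 0.0427  0.0123 -0.999 ] F [ 0.   0.7 -1.1] op 0.25
tool shift cm [-1.2  -0.17 -0.06]
spin 0.007
0.7 [402.0, 341.4, 13.5, 9.2]
face: normal(tool) [ 0.257 -0.966 -0.013] centre [216.2 272.8 282.1] 105 119 ext mm [18.7  6.2 25.7]
axis world [-1.     0.003 -0.031] err to normal 1.262
tip est [ 0.6248 -0.228   0.2892] spot-tip along normal -0.1583 lateral [-0.1472 -0.0137 -0.0534] tool cm [  2.39 -10.05  19.77]
tip est [ 0.625  -0.2279  0.2843] spot-tip along normal -0.1535 lateral [-0.1459 -0.0134 -0.0529] tool cm [  2.39 -10.05  19.27]
normal in tool [ 0.002 -0.301 -0.954]
```

View pics/c12.png

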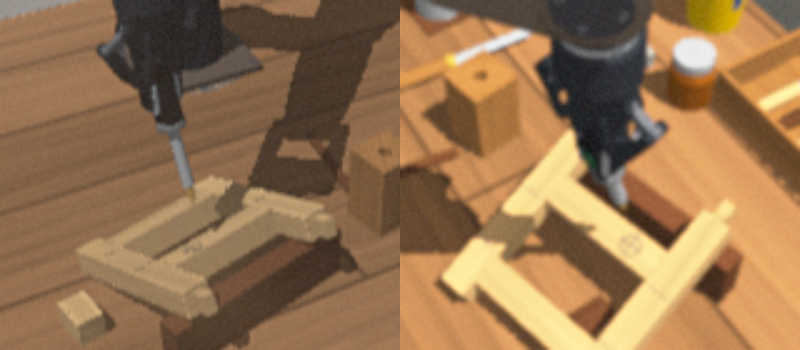

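View pics/wrist12.png

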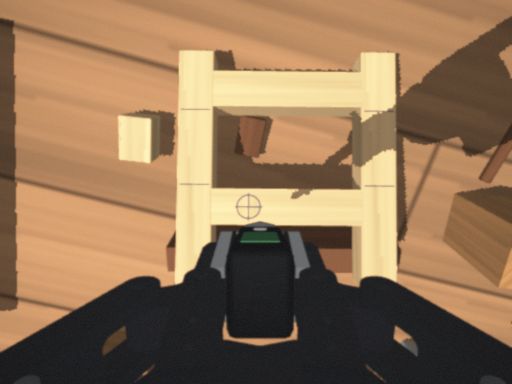

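The frame is aligned upright in the wrist view, with the ring at (248,206). The network latched onto the block at (408,346), so I'll use the handle's fixed region instead.

```bash
sed -i "s/^for o in spotter.*/for o in [dict(conf=1,bbox=0)]:/; s/print(o\['conf'\],o\['bbox'\]);n,c=tilt(d,o\['mask'\])/mask=np.zeros(d.shape,bool);mask[224:338,230:292]=True;mask\&=d<.16;n,c=tilt(d,mask)/" look.py; python3 look.py 13; python3 - <<'E'
from h import *
D=np.load('wrist13.npz');d=D['d'];print(d[230:340:15,260])
E
```

```text
face: normal(tool) [ 0.005 -0.257 -0.966] centre [  0.4  -7.2 -32.5] 5328 6685 ext mm [19.7 28.3  9.4]
 other face [-0.009  0.967 -0.256] [  0.4 -15.1  -5.8] 1033
axis world [-0.291 -0.071  0.954] err to normal 0.046
tip est [ 0.5263 -0.2182  0.1526] spot-tip along normal -0.0618 lateral [-0.0167 -0.0152 -0.0073] tool cm [-1.06 -0.17  6.54]
tip est [ 0.5265 -0.2182  0.1476] spot-tip along normal -0.0571 lateral [-0.0153 -0.0149 -0.0068] tool cm [-1.06 -0.17  6.04]
normal in tool [ 0.002 -0.301 -0.954]
[0.15390849 0.11246657 0.10754807 0.10611322 0.10638694 0.10691586
 0.10739903 0.10759588]
```

The axis is 0.046 rad from square. Approaching to about 12 mm off the ring.

Call:
send_rows(
  motion=[-0.5,-0.3,0.8,0,1.5,-0.5,-0.2,1.3,0,1.5,0,0,1.2,0,1.5,0,0,0.8,0,1.5,0,0,0.4,0,1.5,0,0,0,0,1.5,0,0,0,0,1.5],
)

```text
time: 18.5
eef_pos: [0.4834, -0.2391, 0.229]
tcp_rot: [0.611, 0.792, 0.018, 0.012]
contact_force: [1.2, -1.4, -1.9]
opening: 0.251
```

```bash
python3 st.py .486 -.24 .28 104.3;python3 look.py 14
python3 - <<'E'
import cv2,numpy as np
a=cv2.resize(cv2.imread('pics/scene14.png')[170:250,160:240],None,fx=5,fy=5,interpolation=cv2.INTER_CUBIC)
b=cv2.resize(cv2.imread('pics/side14.png')[200:280,230:310],None,fx=5,fy=5,interpolation=cv2.INTER_CUBIC)
cv2.imwrite('pics/c14.png',np.hstack([a,b]))
E
```

```text
t 18.5 tcp [ 0.4834 -0.2391  0.229 ] yaw 104.71 z [ 0.0409  0.0132 -0.9991] F [ 1.2 -1.4 -1.9] op 0.251
tool shift cm [-0.15  0.45 -5.09]
spin 0.007
face: normal(tool) [ 0.008 -0.255 -0.967] centre [  0.4  -7.2 -32.6] 5314 6679 ext mm [19.7 28.3  9.6]
 other face [-0.006  0.967 -0.254] [  0.4 -15.   -5.4] 1028
axis world [-0.289 -0.07   0.955] err to normal 0.048
tip est [ 0.525  -0.2292  0.102 ] spot-tip along normal -0.0157 lateral [-0.0001 -0.0003 -0.    ] tool cm [-0.04  0.46  1.5 ]
tip est [ 0.5252 -0.2291  0.097 ] spot-tip along normal -0.0109 lateral [0.0013 0.     0.0005] tool cm [-0.04  0.46  1.  ]
normal in tool [ 0.003 -0.302 -0.953]
```

View pics/c14.png

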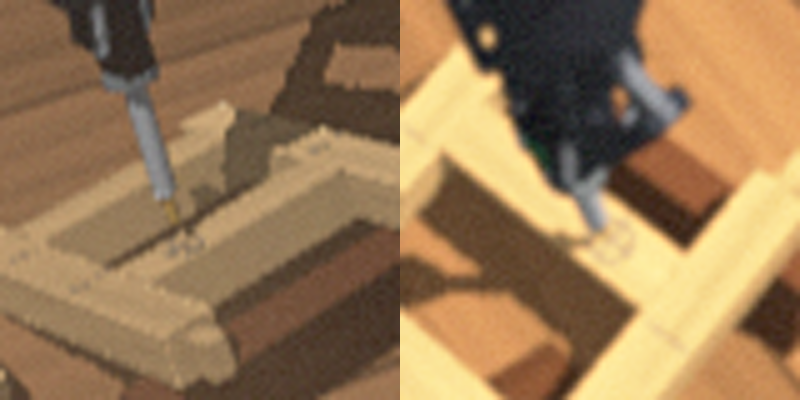

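View pics/wrist14.png

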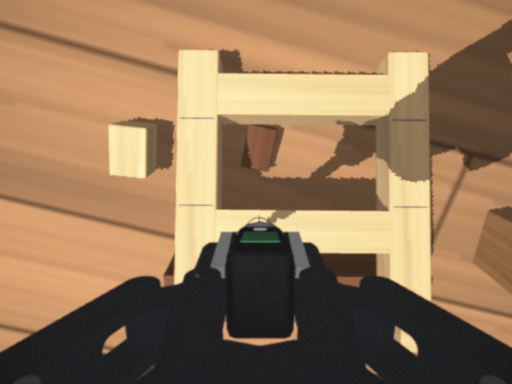

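Both views show the pin just above the ring. I'll check by projecting the estimated tip and spot into the pictures.

```bash
python3 - <<'E'
from h import *
sp=np.array([.5302,-.2282,.0872]);N=np.array([-.3327,-.0852,.9392])
for n,(r,c) in [('scene',(170,160)),('side',(200,230))]:
    D=np.load(n+'14.npz');p=cams.camera_params(n);T=D['T']
    q=proj(np.array([sp,[.525,-.2292,.102],[.5252,-.2291,.097]]),p,T)
    print(n,q.round(1),'crop',((q-[c,r])*5).round(0))
    im=cv2.resize(D['im'][r+15:r+60,c+10:c+60],None,fx=8,fy=8,interpolation=cv2.INTER_CUBIC)[:,:,::-1].copy()
    for k,col in zip(q,[(0,0,255),(255,0,0),(0,255,0)]): 
        x,y=((k-[c+10,r+15]+.5)*8).astype(int);cv2.drawMarker(im,(x,y),col,0,10,1)
    cv2.imwrite(f'pics/p14{n}.png',im)
cv2.imwrite('pics/p14.png',np.hstack([cv2.imread('pics/p14scene.png'),cv2.imread('pics/p14side.png')]))
E
```

```text
scene [[195.2 219.8]
 [193.9 215.1]
 [194.  216.4]] crop [[176. 249.]
 [169. 226.]
 [170. 232.]]
side [[271.1 247.6]
 [269.9 245.8]
 [269.9 246.8]] crop [[205. 238.]
 [200. 229.]
 [200. 234.]]
```

View pics/p14.png

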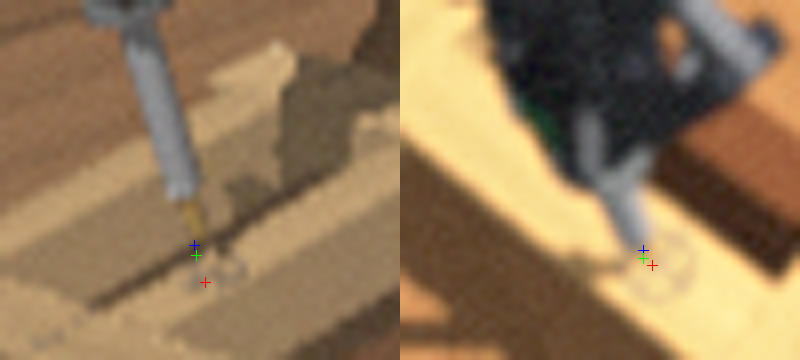

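The projection offsets of tip and ring match (same camera bias), so the lateral aim holds; the gap is about 16 mm. Advance 9 mm along the normal.

Call:
send_rows(
  motion=[0,0.09,0.28,0,1.5,0,0.09,0.28,0,1.5,0,0.09,0.28,0,1.5,0,0,0,0,1.5],
)

```text
time: 19.05
eef_pos: [0.4875, -0.2386, 0.2222]
tcp_rot: [0.61, 0.792, 0.018, 0.014]
contact_force: [-0.5, -0.5, -0.8]
opening: 0.252
```

```bash
python3 st.py; python3 look.py 15;for i in 1 2 3; do python3 st.py;done
python3 - <<'E'
import cv2,numpy as np
a=cv2.resize(cv2.imread('pics/scene15.png')[185:230,170:220],None,fx=8,fy=8,interpolation=cv2.INTER_CUBIC)
b=cv2.resize(cv2.imread('pics/side15.png')[215:260,240:290],None,fx=8,fy=8,interpolation=cv2.INTER_CUBIC)
cv2.imwrite('pics/c15.png',np.hstack([a,b]))
E
```

```text
t 19.05 tcp [ 0.4875 -0.2386  0.2222] yaw 104.73 z [ 0.0443  0.0107 -0.999 ] F [-0.5 -0.5 -0.8] op 0.252
face: normal(tool) [ 0.01  -0.256 -0.967] centre [  0.4  -7.3 -32.5] 5321 6689 ext mm [19.7 28.2  9.6]
 other face [-0.001  0.967 -0.254] [  0.3 -15.   -5.4] 1035
axis world [-0.293 -0.065  0.954] err to normal 0.046
tip est [ 0.5295 -0.2295  0.0951] spot-tip along normal -0.0078 lateral [-0.0019  0.0006 -0.0006] tool cm [0.11 0.06 0.8 ]
tip est [ 0.5297 -0.2294  0.0901] spot-tip along normal -0.003 lateral [-0.0005  0.001  -0.0001] tool cm [0.11 0.06 0.3 ]
normal in tool [ 0.001 -0.3   -0.954]
t 19.2 tcp [ 0.4875 -0.2388  0.2227] yaw 104.72 z [ 0.0448  0.0103 -0.9989] F [ 0.6 -0.2 -0.8] op 0.252
t 19.2 tcp [ 0.4875 -0.2388  0.2227] yaw 104.72 z [ 0.0448  0.0103 -0.9989] F [ 0.6 -0.2 -0.8] op 0.252
t 19.2 tcp [ 0.4875 -0.2388  0.2227] yaw 104.72 z [ 0.0448  0.0103 -0.9989] F [ 0.6 -0.2 -0.8] op 0.252
```

View pics/c15.png

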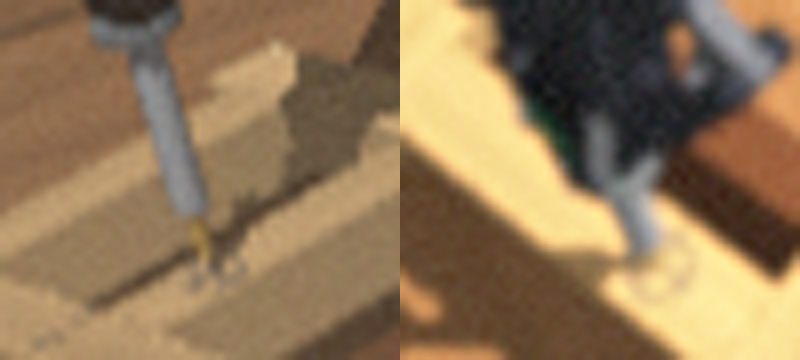

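Call:
send_rows(
  motion=[0.05,0.02,0.25,0,1.5,0,0.02,0.2,0,1.5,0,0,0.0,0,1.5],
)

```text
time: 19.5
eef_pos: [0.4881, -0.2382, 0.218]
tcp_rot: [0.611, 0.792, 0.018, 0.015]
contact_force: [-0.7, 0.1, -1.8]
opening: 0.247
```

```bash
python3 look.py 16; python3 st.py
```

```text
face: normal(tool) [ 0.    -0.254 -0.967] centre [  0.3  -7.2 -32.6] 5301 6688 ext mm [19.7 28.1  9.9]
 other face [-0.004  0.967 -0.254] [  0.4 -15.1  -5.6] 1042
axis world [-0.289 -0.073  0.954] err to normal 0.047
tip est [ 0.5296 -0.2278  0.0908] spot-tip along normal -0.0035 lateral [-0.0006 -0.0007 -0.0003] tool cm [-0.05  0.03  0.36]
tip est [ 0.5299 -0.2278  0.0858] spot-tip along normal 0.0012 lateral [ 0.0008 -0.0003  0.0002] tool cm [-0.05  0.03 -0.14]
normal in tool [ 0.    -0.299 -0.954]
t 19.65 tcp [ 0.4882 -0.2383  0.2184] yaw 104.72 z [ 0.0455  0.0096 -0.9989] F [ 1.  -0.2 -1.4] op 0.253
```

Call:
send_rows(
  motion=[0,0.05,0.2,0,1.5,0,0.05,0.2,0,1.5,0,0,0.0,0,1.5],
)

```text
time: 19.95
eef_pos: [0.4896, -0.2383, 0.2149]
tcp_rot: [0.611, 0.792, 0.018, 0.015]
contact_force: [-0.4, 0.1, 0.4]
opening: 0.254
```

Call:
send_rows(
  motion=[0,0,0,0,1.5],
)

```text
time: 20.05
eef_pos: [0.4896, -0.2383, 0.2151]
tcp_rot: [0.61, 0.792, 0.018, 0.015]
contact_force: [-0.6, -0.1, 0.7]
opening: 0.252
```

```bash
python3 look.py 17; python3 st.py
python3 - <<'E'
import cv2,numpy as np
a=cv2.resize(cv2.imread('pics/scene17.png')[185:230,170:220],None,fx=8,fy=8,interpolation=cv2.INTER_CUBIC)
b=cv2.resize(cv2.imread('pics/side17.png')[215:260,240:290],None,fx=8,fy=8,interpolation=cv2.INTER_CUBIC)
cv2.imwrite('pics/c17.png',np.hstack([a,b]))
E
```

```text
face: normal(tool) [ 0.003 -0.255 -0.967] centre [  0.4  -7.2 -32.5] 5313 6684 ext mm [19.6 28.2  9.6]
 other face [-0.004  0.967 -0.254] [  0.3 -15.   -5.5] 1037
axis world [-0.292 -0.07   0.954] err to normal 0.045
tip est [ 0.5314 -0.2282  0.0875] spot-tip along normal 0.0001 lateral [-0.0012 -0.     -0.0004] tool cm [ 0.03 -0.12  0.03]
tip est [ 0.5316 -0.2281  0.0825] spot-tip along normal 0.0049 lateral [0.0002 0.0004 0.0001] tool cm [ 0.03 -0.12 -0.47]
normal in tool [-0.001 -0.299 -0.954]
t 20.2 tcp [ 0.4896 -0.2383  0.215 ] yaw 104.72 z [ 0.046   0.009  -0.9989] F [-0.7  0.1  0.5] op 0.249
```

View pics/c17.png

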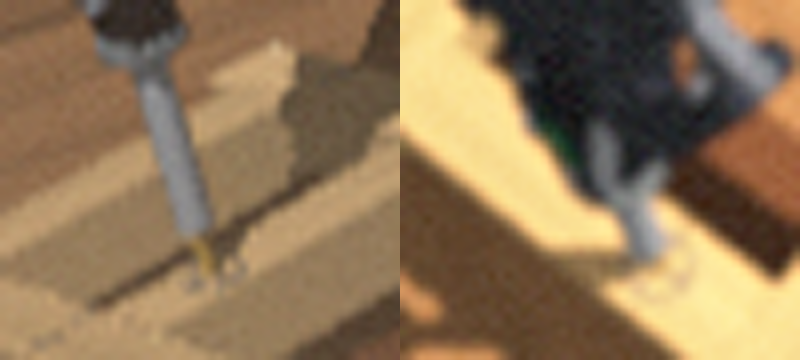

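Contact: Fz rose by about 2 N and the kinematic tip lies on the wood, inside the ring. Now press about 4–5 mm along the probe's axis.

Call:
send_rows(
  motion=[0,0.04,0.15,0,1.5,0,0.04,0.15,0,1.5,0,0.03,0.12,0,1.5,0,0,0,0,1.5],
)

```text
time: 20.6
eef_pos: [0.4908, -0.238, 0.2113]
tcp_rot: [0.61, 0.792, 0.017, 0.015]
contact_force: [-1.6, 1.1, 1.0]
opening: 0.248
```

```bash
python3 look.py 18; python3 st.py
python3 - <<'E'
import cv2,numpy as np
a=cv2.resize(cv2.imread('pics/scene18.png')[185:230,170:220],None,fx=8,fy=8,interpolation=cv2.INTER_CUBIC)
b=cv2.resize(cv2.imread('pics/side18.png')[215:260,240:290],None,fx=8,fy=8,interpolation=cv2.INTER_CUBIC)
cv2.imwrite('pics/c18.png',np.hstack([a,b]))
E
```

```text
face: normal(tool) [ 0.005 -0.256 -0.967] centre [  0.4  -7.2 -32.5] 5342 6685 ext mm [19.7 28.4  9.6]
 other face [-0.011  0.967 -0.253] [  0.5 -15.1  -5.5] 1037
axis world [-0.292 -0.068  0.954] err to normal 0.046
tip est [ 0.5327 -0.2282  0.0839] spot-tip along normal 0.0039 lateral [-0.0012  0.0003 -0.0004] tool cm [ 0.06 -0.22 -0.34]
tip est [ 0.5329 -0.2281  0.0789] spot-tip along normal 0.0087 lateral [0.0002 0.0006 0.0001] tool cm [ 0.06 -0.22 -0.84]
normal in tool [-0.001 -0.299 -0.954]
t 20.75 tcp [ 0.4908 -0.238   0.2114] yaw 104.73 z [ 0.0456  0.0089 -0.9989] F [-1.5  0.8  0.8] op 0.251
```

View pics/c18.png

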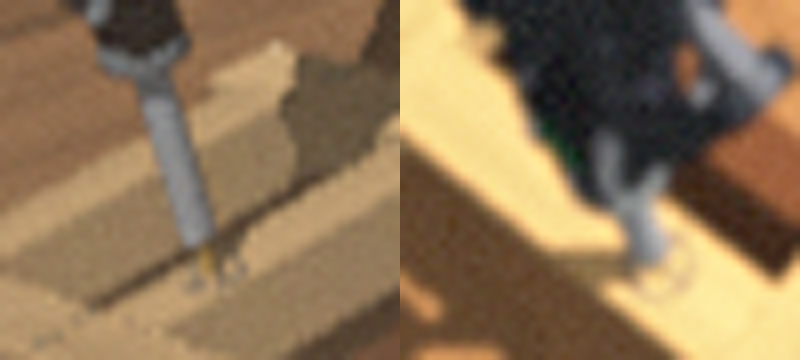

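The pin is visibly shorter, and both kinematics (3.9 mm) and force (about 2.5–3 N) put the plunger near 4 mm. One small push more, then average.

Call:
send_rows(
  motion=[0,0.03,0.12,0,1.5,0,0,0,0,1.5,0,0,0,0,1.5,0,0,0,0,1.5],
)

```text
time: 21.15
eef_pos: [0.4911, -0.238, 0.2105]
tcp_rot: [0.61, 0.792, 0.017, 0.015]
contact_force: [-1.2, 0.5, 1.6]
opening: 0.249
```

```bash
python3 look.py 19; python3 - <<'E'
from h import *
F=[]
for i in range(12):
    cams.read_camera('wrist');s=ctrl.get_state();F.append(np.r_[s['contact_force'],s['eef_pos']])
F=np.array(F);print(F.mean(0).round(4),F.std(0).round(4),np.ptp(F[:,3:],axis=0),s['time'])
E
python3 - <<'E'
import cv2,numpy as np
a=cv2.resize(cv2.imread('pics/scene19.png')[185:230,170:220],None,fx=8,fy=8,interpolation=cv2.INTER_CUBIC)
b=cv2.resize(cv2.imread('pics/side19.png')[215:260,240:290],None,fx=8,fy=8,interpolation=cv2.INTER_CUBIC)
cv2.imwrite('pics/c19.png',np.hstack([a,b]))
E
```

```text
face: normal(tool) [ 0.012 -0.26  -0.966] centre [  0.5  -7.3 -32.5] 5322 6683 ext mm [19.7 28.3 10.3]
 other face [-0.017  0.967 -0.253] [  0.6 -15.   -5.5] 1030
axis world [-0.298 -0.062  0.952] err to normal 0.043
tip est [ 0.5338 -0.2289  0.0832] spot-tip along normal 0.0049 lateral [-0.002   0.0011 -0.0006] tool cm [ 0.16 -0.31 -0.41]
tip est [ 0.534  -0.2289  0.0782] spot-tip along normal 0.0096 lateral [-0.0006  0.0015 -0.0001] tool cm [ 0.16 -0.31 -0.91]
normal in tool [-0.001 -0.3   -0.954]
[-1.5933  0.6144  1.7738  0.4911 -0.238   0.2105] [0.3656 0.4851 0.4544 0.     0.     0.    ] [5.59136837e-05 2.73468583e-05 5.20489365e-05] 21.9
```

View pics/c19.png

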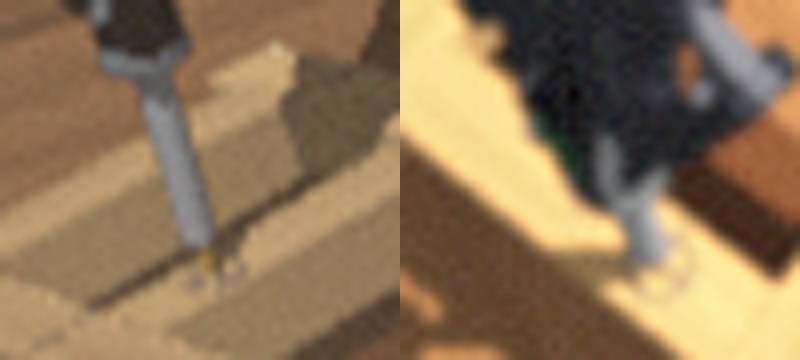

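The arm holds still to under 0.1 mm. The force change from free is about 3.5 N, so the plunger is near 5–6 mm. The pin sits inside the ring and the axis is 0.043 rad from square, so I'm handing in.

```bash
python3 -c "
from plant import workorder,ctrl
print(workorder.sign_off()); print(ctrl.get_state()['time'])"
```

```text
the job is handed in; nothing more can be done
None
the job is handed in; nothing more can be done
```

I lifted the probe out, wiped it in the pot with two strokes, and handed the job in at about 22 s with the tip pressed inside the ring. `sign_off` gives no verdict, so the figures below are my own last checks.

- **Strokes:** by kinematics the tip went down to at most about 34 mm, then about 17 mm, above the bench. After each stroke it came back up to at least 105 mm.
- **Tilt:** the moves can't tilt the tool, so I eased the grip to 20 N and leaned the nose on the pot's rim until the probe pivoted in the fingers. I then gripped it at 60 N.
- **Squareness and aim:** the axis was 0.043 rad from the wood's normal. The estimated tip was about 2 mm off the ring's centre, within 11 mm, and both fixed cameras showed it inside the ring.
- **Pressing:** the force was about 3.5 N above free. The plunger came out near 5 mm by kinematics and about 5.7 mm by force. The arm moved less than 0.1 mm while I averaged.

**Disagreements:**
- Fixed-camera projections were off by 3–4 mm, but by the same amount for the tip and the ring.
- The handle's height along the tool was uncertain by about 5 mm, and the point of contact settled it.
- The network once took the wooden block for the probe, so I used the handle's fixed region in the picture instead.
- I made no final measurement of the bystanders' positions; I saw no contact with any of them.

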